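# Run-down check of a revolving tea tray

### The arm

A 6-joint arm with a two-finger parallel gripper is mounted at the origin on the work surface. World frame = base frame: x ahead of the robot, y to its left, z up, the work surface at z = 0. Lengths are in m, angles in degrees, forces in N, time in s.
With the tool pointing down it reaches from about 0.3 to 0.85 m from the base axis. Payload 5.4 kg.
Tool frame: the origin (TCP) lies midway between the tips of the shut fingers; the grasp point (between the pads) lies 19 mm behind it; z points along the fingers, y is the line along which they close (so a half turn about z gives the same grasp; the last joint's range is limited). The gripper opens to 85 mm and grips with 20 to 120 N. Pads are 22 mm wide; open, the fingers measure 114 mm over their backs; the gripper's body (76 mm by 85 mm) begins 54 mm behind the grasp point. The pads swing forward as they close: fully open they stand 13 mm farther back than shut.
Start: joints at [-77.355, 9.076, 91.501, -0, 79.423, -12.038], TCP at [0.24, -0.522, 0.231] pointing down, gripper open.
Joint ranges: [-166.64, 166.64], [-54.1, 131.32], [10.49, 154.53], [-73.88, 253.88], [9.74, 151.15], [-171.62, 171.62]. Speed limits (degrees/s): [147.25, 147.25, 180, 180, 180, 180].

### API

Orientations are given as [roll, pitch, yaw] about the fixed x, y, z axes, in that order (R = Rz(yaw) Ry(pitch) Rx(roll)).
In Python, from plant import * gives the robot as it stands.
- The arm moves only by the tool arm_command, never from a script. Its argument "rows" is a list of rows, each a list of 3 entries, a list of its own where there are three numbers: the shift along the world's x, y, z each as a share of 400 mm, from -1 to 1, then the turn, a rotation vector about the world's x, y, z each as a share of 90 degrees, from -1 to 1, then the opening, from 0 (shut) to 1 (fully open). In form: [[[tx, ty, tz], [rx, ry, rz], jaw], ...]. A call has 1 to 8 rows; each row is the pose to reach, as a shift and turn from the pose commanded when the call began; what a row does not reach only later rows make up. A row lasts 1/8 s, in which the tool goes at most 62.5 mm and 10.7 degrees, less where a joint would pass 70% of its speed; a pose out of reach is approached as far as the arm can. A call with a number of a shift or a turn outside -1 to 1 is refused whole. A call with a gripper value outside its range is refused whole. The fingers move at their own pace and stop on an object; the grip force is fixed at half the most. Time passes only in rows, so rows that repeat a pose let the fingers close. It gives the time, the measured TCP pose, the force, the opening and the grip force at its end, in the units of the state.
- get_obs(): the state, without advancing time (a new reading comes with each control period).
- get_image(name): name is "scene" or "top"; returns a dict with "pixels" (384x512x3 uint8, red, green, blue), "mtx" (3x3 intrinsics, pixels), "eye" and "attitude" of the camera in the world. Camera axes: x right, y down, z forward; pixel columns grow to the right and rows downward; lengths in m; the calibration is good to about 2 mm. A picture is of the moment at which its call begins. There is no depth.
- sign_off(): hands the job in; it is judged then, once.
The state is a dict: "time": time; "qpos": joint angles; "qvel": joint speeds; "effort": joint torques, N m; "position": TCP position; "tool_rot": TCP orientation; "force": force on the tool from outside, world axes, zero at the start; "moment": the same for the moment, N m; "grip_width": finger opening in m; "gripper_force": force on a finger pad.
Only numpy, scipy, OpenCV 4.12 (cv2) and the standard library are available. Lean on these libraries where they do the work, as an engineer would, in place of code of your own. Each camera call takes 0.05 s, during which the arm holds its last target. There are 200 camera calls.

### The job

The revolving tea tray has just been put on its bearing: check that it runs freely before tea is served. Take its white knob, set the tray turning at an easy pace (no faster than a quarter turn a second, but brisk enough to be still turning well after six seconds), let go, and for about six seconds let it run on by itself while your open fingers travel round with the knob, one on either side of it, ready to catch it but touching neither knob nor tray. Then, while it is still turning, close the fingers on the knob, bring the tray to a stop, let go and leave it standing still, with the teapot and both glasses upright on their cork mats and the drawer, saucer and sugar hammer left alone.

Things in the scene. Friction and masses are not known exactly. Their poses are not given: they have to be found in the camera images.
- tray: Revolving tray: dark wooden disc, 340 mm across, brass rim, on a ball-bearing swivel on a low folding stand. Origin: centre of its underside, on the upright turning axis, 113 mm above the table; x points towards the knob. It turns about z either way without stop. Floor 10 mm, rim top 20 mm above the origin. About 1.3 kg. At rest at the start; let go while turning, it coasts (see spot_teapot).
- knob: The turning knob of the tray, fixed on the tray floor 130 mm from the turning axis: a brass post 12 mm thick carrying a round white ceramic grip 30 mm in diameter and 33 mm high. Its origin is the foot of the post, 123 mm above the table; top 188 mm above the table; z up.
- knob_grip (a point): Middle of the knob's white grip, 48 mm above the tray floor (171 mm above the table), 130 mm from the turning axis: the place to hold. A gripper pointing straight down with its centre here clears the rim and everything else at every yaw and wherever the knob stands. While following, keep the centre between the fingers well within 30 mm of this point sideways and about level with it.
- teapot: Empty steel teapot, 103 mm high, body 102 mm across, spout reaching 95 mm and black handle 90 mm from its middle (spout along its x). Origin: centre of its underside. Stands loose in the middle of the tray on a cork mat. About 0.45 kg.
- glass_a: Cobalt blue glass, 68 mm across the rim, 85 mm high, loose on a cork mat on the tray, across from the knob and to one side. Origin: centre of its underside. About 0.17 kg.
- glass_b: The other cobalt blue glass, alike, loose on its cork mat on the other side.
- spot_teapot (a point): Middle of the teapot's cork mat (104 mm across), 12 mm above the tray's underside on its turning axis. About it the loaded tray has an inertia of about 0.026 kg m2; the bearing drags with about 0.0038 N m s/rad plus 0.0006 N m, so a tray let go at 1 rad/s is down to about 0.33 rad/s after 6 s. The tray's mass differs from run to run by up to 60 percent, the drag a little.
- spot_glass_a (a point): Middle of the first glass's cork mat (84 mm across), 115 mm from the turning axis.
- spot_glass_b (a point): Middle of the second glass's cork mat (84 mm across), 115 mm from the turning axis.
- drawer_pull (a point): Brass pull of the small half-open drawer in the stand's frame, below the tray. A bystander.
- saucer: White ceramic saucer, 140 mm across, on the table. Origin: centre of its underside. A bystander.
- hammer: Stainless sugar hammer, 180 mm long, lying on the table. A bystander.
Things that resemble listed ones, but are neither listed nor needed, are in the scene too. Leave any black or red look-alike of the glass_b alone. There is more than one size of the teapot; the one meant has the size given above.

How it is judged (in metres and radians):
On the way, in this order (a step that is already met when the one before it is completed fails the run):
1. the fingers, on the knob, have set the tray turning (over 0.3 rad/s) (angular speed of tray above 0.3 rad/s and contact force between the fingers and knob above 0.03 N).
2. the tray runs on by itself, untouched and over 0.12 rad/s, while the middle between the fingers stays within 30 mm of the knob's axis and level with its grip, for 5 s (angular speed of tray above 0.12 rad/s and horizontal distance between the grasp point and knob_grip below 0.03 m and z of the grasp point in the frame of tray between 0.038 and 0.083 m and contact force between each of the fingers, the arm and tray below 0.02 N), for 5 s.
3. the fingers take hold of the knob while the tray still turns (contact force between the fingers and knob above 0.5 N and angular speed of tray above 0.05 rad/s).
4. the tray is stopped with the knob in hand (contact force between the fingers and knob above 0.5 N and angular speed of tray below 0.03 rad/s), for 0.3 s.
At the end, for the whole second after the job is handed in: The tray stands still (under 0.05 rad/s), let go; teapot and both glasses stand upright (within 0.1 rad), each within 25 mm of the middle of its cork mat (angular speed of tray below 0.05 rad/s and angle between each of teapot, glass_a, glass_b's own z axis and vertical below 0.1 rad and horizontal distance between teapot and spot_teapot below 0.025 m and horizontal distance between glass_a and spot_glass_a below 0.025 m and horizontal distance between glass_b and spot_glass_b below 0.025 m); the robot touches nothing.
It fails at once if the tray is spun hard (over 1.8 rad/s) (angular speed of tray above 1.8 rad/s).
It fails at once if the teapot or a glass tips (over 0.35 rad) or slides more than 35 mm off the middle of its mat (angle between any of teapot, glass_a, glass_b's own z axis and vertical above 0.35 rad or horizontal distance between teapot and spot_teapot above 0.035 m or horizontal distance between glass_a and spot_glass_a above 0.035 m or horizontal distance between glass_b and spot_glass_b above 0.035 m).
It fails at once if the drawer, the saucer or the sugar hammer is moved by more than 15 mm (distance of any of drawer_pull, saucer, hammer from where it was at the start of the episode above 0.015 m).
It also fails if it takes over 48 s, if anything falls off the work surface, if the arm or the gripper's body presses on something with over 40 N, if the wrist force passes 120 N, or if a joint passes its speed limit or range.

## Working session

There is one attempt and no reset: what is moved stays moved. The work goes in short steps, Python scripts to look and compute and a tool call to move; the robot and the scene stay as the last step left them, time stands still between calls to the robot, and variables do not carry over. Pictures are saved under pics/ and viewed, at most 10 in all, crops included, and the job is handed in when it is done.

Besides the shell and the picture viewer there is one more tool, called as a command line: name --argument value ..., lists and objects as JSON in quotes. arm_command: Moves the arm, as the interface text tells. Shift numbers are shares of 400 mm and turn numbers shares of 90 degrees, none past 1 either way. Its arguments: {"type":"object","properties":{"rows":{"type":"array","items":{"type":"array"}}},"required":["rows"]}

```bash
mkdir -p pics; ls; python3 - <<'E'
from plant import *
import cv2
print(get_obs())
for n in("scene","top"):
    d=get_image(n); cv2.imwrite(f"pics/{n}0.png",d["pixels"][:,:,::-1]); print(n,d["mtx"],d["eye"],d["attitude"])
E
```

```text
pics
{'time': 0.0, 'qpos': array([-7.73554148e+01,  9.11242482e+00,  9.15713500e+01, -1.49763173e-03,
        7.94239718e+01, -1.20368434e+01]), 'qvel': array([ 0.01936967,  0.00072484,  0.08364722, -0.02305216, -0.10626186,
        0.04708275]), 'effort': array([ 3.51584822e-04, -3.95994866e+01, -3.31431842e+01, -1.52329303e-04,
        8.27428652e-03,  1.74590394e-05]), 'position': array([ 0.23995287, -0.52188087,  0.23032631]), 'tool_rot': array([-1.79894315e+02, -2.10302362e-02,  2.46816854e+01]), 'force': array([-0.52450583,  0.59804579, -0.1753803 ]), 'moment': array([0.02007978, 0.02877367, 0.01117511]), 'gripper_force': 0.0, 'grip_width': 0.0852985117530672}
scene [[357.00898004   0.         259.62504948]
 [  0.         357.00898004 191.1284171 ]
 [  0.           0.           1.        ]] [ 1.24895752 -0.18768166  0.94014361] [-141.38527746   -1.07427307   72.18825181]
top [[426.0728237    0.         251.34078162]
 [  0.         426.0728237  192.55189868]
 [  0.           0.           1.        ]] [0.44076188 0.02205543 1.44218617] [-172.71209467   -1.0805039   -89.09116416]
```

View pics/scene0.png

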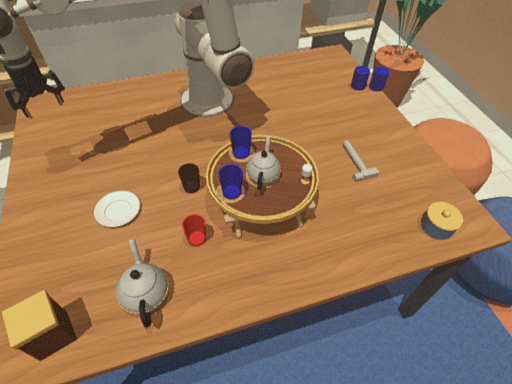

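View pics/top0.png

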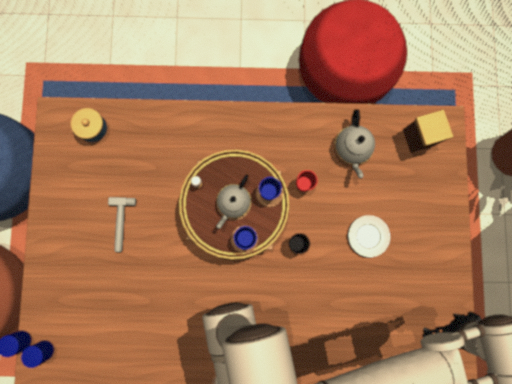

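The scene view shows the tray's rim at about (263,178) and the knob at (306,173). The top view shows the tray at (234,205) and the knob at (196,182). Lookalikes are a white saucer at (369,236), a big teapot at (355,145), black and red cups at (299,243) and (306,182), and two spare blue glasses at the bottom left. The knob I want is the small white cylinder on the tray, at top (196,182).

```bash
cat > h.py <<'E'
from plant import *
import cv2, numpy as np
from scipy.spatial.transform import Rotation as Ro
def ray(d,u,v):
    R=Ro.from_euler('xyz',d["attitude"],degrees=True).as_matrix()
    return np.array(d["eye"]),R@np.linalg.solve(np.array(d["mtx"]),[u,v,1.])
def onz(d,u,v,z):
    e,r=ray(d,u,v); return (e+r*(z-e[2])/r[2])[:2]
def proj(d,p):
    R=Ro.from_euler('xyz',d["attitude"],degrees=True).as_matrix()
    q=np.array(d["mtx"])@(R.T@(np.array(p)-d["eye"])); return q[:2]/q[2]
def white(d,box):
    h=cv2.cvtColor(d["pixels"],cv2.COLOR_RGB2HSV); m=((h[...,1]<60)&(h[...,2]>150)).astype(np.uint8)
    n,l,s,c=cv2.connectedComponentsWithStats(m)
    return [(c[i].round(1),s[i].tolist()) for i in range(1,n) if s[i,4]>8 and box[0]<c[i][0]<box[1] and box[2]<c[i][1]<box[3]]
E
python3 - <<'E'
from h import *
for n,box in(("top",(175,295,145,265)),("scene",(200,325,130,225))):
    d=get_image(n)
    for c,s in white(d,box): print(n,c,s,onz(d,*c,.188),onz(d,*c,.171))
    h=cv2.cvtColor(d["pixels"],cv2.COLOR_RGB2HSV)
    m=((h[...,0]>18)&(h[...,0]<32)&(h[...,1]>100)&(h[...,2]>110)).astype(np.uint8)
    M=np.zeros_like(m);M[box[2]:box[3],box[0]:box[1]]=1;m*=M
    pts=np.argwhere(m)[:,::-1]
    hull=cv2.convexHull(pts.astype(np.int32))[:,0]
    P=np.array([onz(d,*p,.133) for p in hull])
    A=np.c_[2*P,np.ones(len(P))]; s=np.linalg.lstsq(A,(P**2).sum(1),rcond=None)[0]
    r=np.sqrt(s[2]+s[:2]@s[:2]); print(n,'rim',s[:2],r,np.std(np.hypot(*(P-s[:2]).T)))
    cv2.imwrite(f"pics/{n}c.png",cv2.resize(d["pixels"][box[2]:box[3],box[0]:box[1],::-1],None,fx=4,fy=4))
t=cv2.imread("pics/topc.png");s=cv2.imread("pics/scenec.png");s=cv2.resize(s,(400,304));t=cv2.resize(t,(400,400))
s=cv2.copyMakeBorder(s,0,96,0,0,0);cv2.imwrite("pics/c.png",np.hstack([t,s]))
E
```

```text
top [195.6 180.5] [191, 176, 10, 10, 68] [0.63461301 0.16715447] [0.63724058 0.16912123]
top [234.4 198.2] [223, 187, 25, 23, 384] [0.58376737 0.05084051] [0.58570576 0.05123068]
top [219.5 224.7] [218, 222, 4, 6, 12] [0.50470237 0.09291226] [0.50556906 0.0938727 ]
top rim [0.57402103 0.05367242] 0.16869538890101995 0.0007411947054497363
scene [262.5 163.1] [247, 137, 30, 41, 562] [0.58535312 0.04903425] [0.57035429 0.05438452]
scene [306.4 169.2] [302, 164, 10, 13, 96] [0.64401768 0.16130926] [0.63034478 0.16919717]
scene rim [0.57826674 0.0511453 ] 0.1710624977096575 0.002551387313168609
```

View pics/c.png

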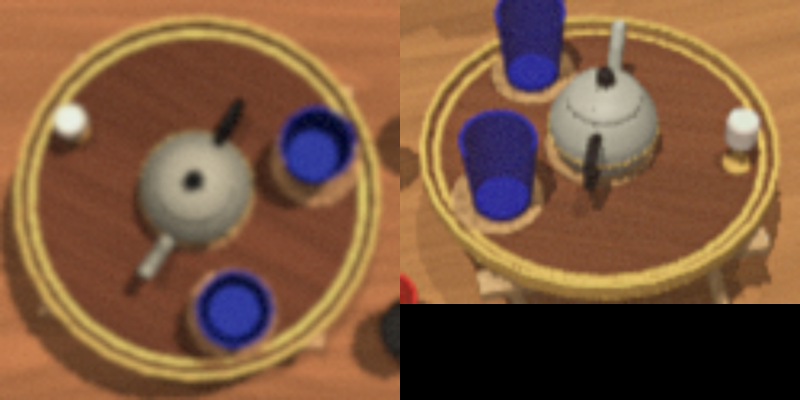

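Both views agree. The tray centre is near (0.575, 0.053), and the knob is near (0.6325, 0.168) at azimuth 63.5°. The crop confirms it: white grip on a brass post, at (70,122) in the left panel. I'll turn clockwise with the yaw going round too, so joint 6 starts near -139°.

arm_command --rows '[[[0.02,0.04,0.06],[0,0,0.1],1],[[0.06,0.11,0.12],[0,0,0.2],1],[[0.11,0.19,0.175],[0,0,0.3],1],[[0.15,0.27,0.175],[0,0,0.4],1],[[0.2,0.35,0.175],[0,0,0.5],1],[[0.24,0.42,0.175],[0,0,0.6],1],[[0.285,0.5,0.175],[0,0,0.7],1],[[0.327,0.575,0.175],[0,0,0.81],1]]'

```text
time: 1.2
position: [0.3713, -0.2913, 0.3011]
tool_rot: [180.0, -0.0, 97.9]
force: [1.1, -0.4, 0.3]
grip_width: 0.0855
gripper_force: 0.0
```

arm_command --rows '[[[0.04,0.07,0],[0,0,0.1],1],[[0.08,0.14,0],[0,0,0.2],1],[[0.12,0.215,0],[0,0,0.3],1],[[0.16,0.29,0],[0,0,0.4],1],[[0.205,0.36,0],[0,0,0.5],1],[[0.245,0.43,0],[0,0,0.6],1],[[0.285,0.5,0],[0,0,0.7],1],[[0.327,0.575,0],[0,0,0.81],1]]'

```text
time: 2.2
position: [0.502, -0.0615, 0.3011]
tool_rot: [-180.0, -0.0, 170.8]
force: [-0.7, 0.1, 0.5]
grip_width: 0.0852
gripper_force: 0.0
```

arm_command --rows '[[[0.04,0.07,0],[0,0,0.1],1],[[0.08,0.14,0],[0,0,0.2],1],[[0.12,0.215,0],[0,0,0.3],1],[[0.16,0.29,0],[0,0,0.4],1],[[0.205,0.36,0],[0,0,0.5],1],[[0.245,0.43,0],[0,0,0.6],1],[[0.327,0.575,0],[0,0,0.81],1],[[0.327,0.575,0],[0,0,0.81],1]]'

```text
time: 3.2
position: [0.6329, 0.1708, 0.2993]
tool_rot: [179.9, -0.0, -116.1]
force: [-0.6, -0.8, -0.0]
grip_width: 0.0855
gripper_force: 0.0
```

```bash
python3 - <<'E'
from h import *
o=get_obs();print(o['time'],o['position'],o['tool_rot'],o['qpos'].round(1))
d=get_image("scene");cv2.imwrite("pics/s1.png",d["pixels"][:,:,::-1])
for c,s in white(d,(285,330,140,200)): print(c,s,onz(d,*c,.171))
print(proj(d,[.6325,.168,.171]),proj(d,o['position']))
E
```

```text
3.2 [0.63286473 0.17079748 0.29933954] [ 1.79859136e+02 -2.07188686e-02 -1.16114900e+02] [ 4.500e+00  1.920e+01  7.190e+01  1.000e-01  8.910e+01 -1.493e+02]
[306.3 169.5] [302, 164, 10, 13, 97] [0.63135    0.16846657]
[306.30300772 169.81632749] [313.25118591 136.90557894]
```

View pics/s1.png

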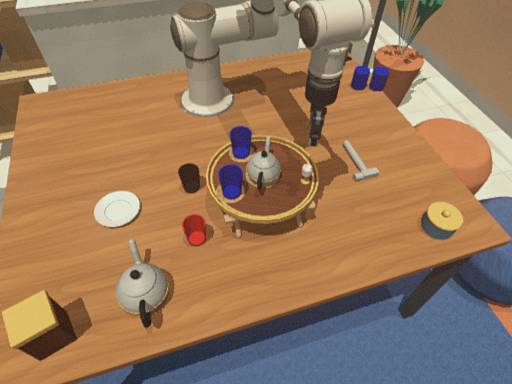

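The gripper hangs over the knob, with fingertips near (315,140) and the knob at (306,170). Next I go down and close.

arm_command --rows '[[[0,0,-0.08],[0,0,0],1],[[0,0,-0.16],[0,0,0],1],[[0,0,-0.24],[0,0,0],1],[[0,0,-0.3],[0,0,0],1],[[0,0,-0.35],[0,0,0],1],[[0,0,-0.378],[0,0,0],1],[[0,0,-0.378],[0,0,0],1]]'

```text
time: 4.12
position: [0.6322, 0.1674, 0.1495]
tool_rot: [179.9, -0.0, -116.6]
force: [0.1, 0.5, 0.2]
grip_width: 0.0855
gripper_force: 0.0
```

```bash
python3 - <<'E'
from h import *
o=get_obs();print(o['time'],o['position'],o['tool_rot'],o['force'])
d=get_image("scene");cv2.imwrite("pics/s2.png",cv2.resize(d["pixels"][100:230,200:350,::-1],None,fx=4,fy=4))
for c,s in white(d,(290,325,155,190)): print(c,s,onz(d,*c,.171))
E
```

```text
4.125 [0.63215379 0.16739341 0.14951319] [ 1.79945166e+02 -3.58893719e-02 -1.16649017e+02] [0.0660823  0.45688485 0.22914598]
```

View pics/s2.png

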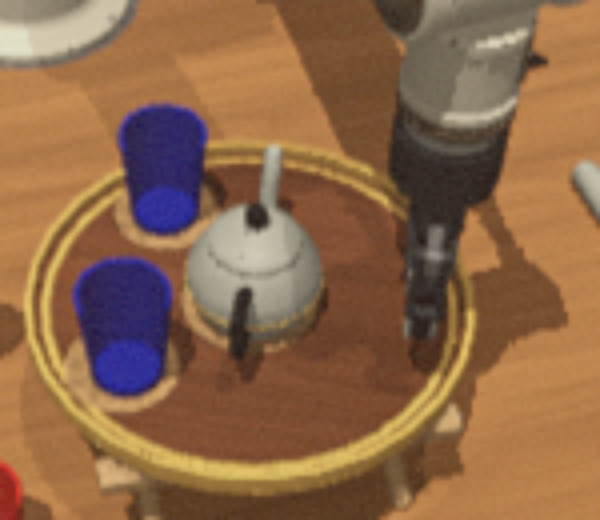

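The front finger at (420,310) hides the knob, so the knob is between the fingers. I'll close, and calibrate a tray-angle tracker on the glasses while standing.

arm_command --rows '[[[0,0,0],[0,0,0],0],[[0,0,0],[0,0,0],0],[[0,0,0],[0,0,0],0],[[0,0,0],[0,0,0],0],[[0,0,0],[0,0,0],0],[[0,0,0],[0,0,0],0]]'

```text
time: 4.92
position: [0.6331, 0.1675, 0.151]
tool_rot: [-179.9, 0.0, -116.6]
force: [0.5, 0.5, 5.1]
grip_width: 0.028
gripper_force: 59.3
```

```bash
cat >> h.py <<'E'
C=np.array([.575,.053])
def glasses(d):
    h=cv2.cvtColor(d["pixels"],cv2.COLOR_RGB2HSV); m=((h[...,0]>112)&(h[...,0]<130)&(h[...,1]>150)&(h[...,2]>50)).astype(np.uint8)
    n,l,s,c=cv2.connectedComponentsWithStats(m); out=[]
    for i in range(1,n):
        if s[i,4]<40: continue
        p=onz(d,*c[i],.165)-C
        if np.hypot(*p)<.2: out.append((round(np.degrees(np.arctan2(p[1],p[0])),1),round(np.hypot(*p),3),int(s[i,4])))
    return out
E
python3 - <<'E'
from h import *
o=get_obs();print(o['time'],o['position'],o['tool_rot'],o['force'],o['moment'])
for n in("scene","top"): print(n,glasses(get_image(n)))
E
```

```text
4.925 [0.63307582 0.16752264 0.15098161] [-1.79916302e+02  4.07099122e-02 -1.16617146e+02] [0.50454983 0.51464851 5.0936139 ] [-0.09914427 -0.06488135  0.08070134]
scene [(np.float64(-162.7), np.float64(0.112), 309), (np.float64(-71.5), np.float64(0.108), 445)]
top [(np.float64(-68.0), np.float64(0.114), 285), (np.float64(-160.8), np.float64(0.112), 340)]
```

```bash
cat > plan.py <<'E'
import numpy as np
C=np.array([.575,.052]);R=.1295
def P(t): return C+R*np.array([np.cos(np.radians(t)),np.sin(np.radians(t))])
def rows(t0,y0,ts,ys=None):
    ys=ys or [y0+t-t0 for t in ts]
    for t,y in zip(ts,ys):
        s=(P(t)-P(t0))/.4; print([[round(s[0],3),round(s[1],3),0],[0,0,round((y-y0)/90,3)]])
E
python3 - <<'E'
from plan import *
a=63.6-np.array([1,3,6,10.5,16,22.5,30,38.5]); rows(63.6,243.4,list(a)); print()
b=a[-1]-np.cumsum([8.5,8.5,8.4,8.2,8.0,7.9,7.7,7.5]); rows(a[-1],0,list(b)); print(a[-1],b[-1])
E
```

```text
[[np.float64(0.005), np.float64(-0.003), 0], [0, 0, np.float64(-0.011)]]
[[np.float64(0.015), np.float64(-0.008), 0], [0, 0, np.float64(-0.033)]]
[[np.float64(0.03), np.float64(-0.017), 0], [0, 0, np.float64(-0.067)]]
[[np.float64(0.05), np.float64(-0.031), 0], [0, 0, np.float64(-0.117)]]
[[np.float64(0.074), np.float64(-0.051), 0], [0, 0, np.float64(-0.178)]]
[[np.float64(0.1), np.float64(-0.077), 0], [0, 0, np.float64(-0.25)]]
[[np.float64(0.126), np.float64(-0.111), 0], [0, 0, np.float64(-0.333)]]
[[np.float64(0.149), np.float64(-0.153), 0], [0, 0, np.float64(-0.428)]]

[[np.float64(0.017), np.float64(-0.045), 0], [0, 0, np.float64(-0.094)]]
[[np.float64(0.027), np.float64(-0.092), 0], [0, 0, np.float64(-0.189)]]
[[np.float64(0.031), np.float64(-0.139), 0], [0, 0, np.float64(-0.282)]]
[[np.float64(0.027), np.float64(-0.185), 0], [0, 0, np.float64(-0.373)]]
[[np.float64(0.017), np.float64(-0.229), 0], [0, 0, np.float64(-0.462)]]
[[np.float64(0.002), np.float64(-0.271), 0], [0, 0, np.float64(-0.55)]]
[[np.float64(-0.019), np.float64(-0.309), 0], [0, 0, np.float64(-0.636)]]
[[np.float64(-0.044), np.float64(-0.344), 0], [0, 0, np.float64(-0.719)]]
25.1 -39.59999999999999
```

arm_command --rows '[[[0.005,-0.003,0],[0,0,-0.011],0],[[0.015,-0.008,0],[0,0,-0.033],0],[[0.03,-0.017,0],[0,0,-0.067],0],[[0.05,-0.031,0],[0,0,-0.117],0],[[0.074,-0.051,0],[0,0,-0.178],0],[[0.1,-0.077,0],[0,0,-0.25],0],[[0.126,-0.111,0],[0,0,-0.333],0],[[0.149,-0.153,0],[0,0,-0.428],0]]'

```text
time: 6.02
position: [0.6915, 0.1055, 0.151]
tool_rot: [-180.0, -0.2, -155.4]
force: [-8.4, -2.7, 9.6]
grip_width: 0.0277
gripper_force: 59.7
```

```bash
python3 - <<'E'
from h import *
o=get_obs();print(o['time'],o['position'],o['tool_rot'],o['force'],o['moment'],o['grip_width'],o['qvel'].round(1))
p=o['position'][:2]-[.575,.052];print(np.hypot(*p),np.degrees(np.arctan2(p[1],p[0])))
E
```

```text
6.025 [0.69151733 0.10551846 0.15098346] [-1.79997886e+02 -1.52004740e-01 -1.55402654e+02] [-8.38657195 -2.69687166  9.57265286] [-0.4824881   1.25779011 -0.12846962] 0.027679232897038022 [-11.4   7.   -9.9  -0.5   4.2  57. ]
0.12822056984398164 24.67015222118644
```

```bash
sed -i 's/^C=.*/C=np.array([.573,.0525]);R=.130/' plan.py; cat >> plan.py <<'E'
def rowsp(p0,y0,ts,ys):
    for t,y in zip(ts,ys):
        s=(P(t)-p0)/.4; print(*np.round(s,3).tolist(),' ',round(float(y-y0)/90,3))
    print('end cmd',(p0+np.round(s,3)*.4).tolist(),'yaw',y0+round(float(y-y0)/90,3)*90)
E
python3 - <<'E'
from plan import *
p0=np.array([.6324,.168])+.4*np.array([.149,-.153]); y0=243.4-.428*90
c=np.cumsum([8.5,8.5,8.4,8.2,8.0,7.9,7.7,7.5]); rowsp(p0,y0,24.4-c,y0-c); print(24.4-c[-1])
E
```

```text
0.015 -0.047   -0.094
0.025 -0.094   -0.189
0.027 -0.141   -0.282
0.023 -0.188   -0.373
0.013 -0.232   -0.462
-0.003 -0.274   -0.55
-0.024 -0.312   -0.636
-0.05 -0.346   -0.719
end cmd [0.6719999999999999, -0.03159999999999999] yaw 140.17000000000002
-40.29999999999999
```

arm_command --rows '[[[0.015,-0.047,0],[0,0,-0.094],0],[[0.025,-0.094,0],[0,0,-0.189],1],[[0.027,-0.141,0],[0,0,-0.282],1],[[0.023,-0.188,0],[0,0,-0.373],1],[[0.013,-0.232,0],[0,0,-0.462],1],[[-0.003,-0.274,0],[0,0,-0.55],1]]'

```text
time: 6.78
position: [0.6901, -0.0037, 0.1489]
tool_rot: [-180.0, -0.1, 155.1]
force: [-0.5, 0.3, 0.5]
grip_width: 0.0856
gripper_force: 0.0
```

```bash
cat > look.py <<'E'
from h import *
import h,sys
h.C=np.array([.573,.0525])
o=get_obs(); p=o['position'][:2]-h.C
print(o['time'],o['position'].round(4),'yaw',o['tool_rot'][2].round(1),'w',o['grip_width'].round(3),'F',o['force'].round(1),'tool r,ang',np.hypot(*p).round(4),np.degrees(np.arctan2(p[1],p[0])).round(1),o['qpos'][5].round(0))
n=sys.argv[1]; d=get_image(n)
for a,r,s in glasses(d): print(n,'glass',a,r,s,'-> knob', round((a+134.5+180)%360-180,1),round((a-134.5+180)%360-180,1))
c=proj(d,[*o['position'][:2],.171])
for q,s in white(d,(c[0]-25,c[0]+25,c[1]-25,c[1]+25)):
    k=onz(d,*q,.171)-h.C; print('white',s[4],np.hypot(*k).round(3),np.degrees(np.arctan2(k[1],k[0])).round(1))
cv2.imwrite(f"pics/t{o['time']:.2f}.png",d["pixels"][:,:,::-1])
E
python3 look.py scene
```

```text
Traceback (most recent call last):
  File "look.py", line 5, in <module>
    print(o['time'],o['position'].round(4),'yaw',o['tool_rot'][2].round(1),'w',o['grip_width'].round(3),'F',o['force'].round(1),'tool r,ang',np.hypot(*p).round(4),np.degrees(np.arctan2(p[1],p[0])).round(1),o['qpos'][5].round(0))
                                                                               ^^^^^^^^^^^^^^^^^^^^^
AttributeError: 'float' object has no attribute 'round'
```

```bash
sed -i "s/o\['grip_width'\].round(3)/round(o['grip_width'],3)/" look.py; python3 look.py scene
```

```text
6.775 [ 0.6901 -0.0037  0.1489] yaw 155.1 w 0.086 F [-0.5  0.3  0.5] tool r,ang 0.1299 -25.6 -75.0
scene glass 100.5 0.098 161 -> knob -125.0 -34.0
scene glass -144.1 0.099 56 -> knob -9.6 81.4
white 62 0.134 -27.1
```

```bash
cat > model.py <<'E'
import numpy as np, json
from scipy.optimize import least_squares
def th(p,t):  # deg, cw; p=theta0,w0(deg/s),k ; release t=6.2
    t=np.asarray(t)-6.2; g=.16*57.3; e=np.exp(-p[2]*t)
    return p[0]-((p[1]+g)*(1-e)/p[2]-g*t)
def fit(M):
    M=np.array(M)
    f=lambda p: np.r_[(th(p,M[:,0])-M[:,1])/1.5,(p[1]-67)/3,(np.log(p[2]/.146))/.35,(p[0]-10.5)/3]
    return least_squares(f,[10.5,67,.146]).x
def w(p,t): g=9.17; return (p[1]+g)*np.exp(-p[2]*(t-6.2))-g
E
cat > nxt.py <<'E'
# usage: nxt.py t_now p0x p0y yaw n  meas(t:deg)...
import sys; from plan import *; from model import *
a=sys.argv; t,x,y,yaw=map(float,a[1:5]); n=int(a[5]); M=[list(map(float,s.split(':'))) for s in a[6:]]
p=fit(M); print('fit',p.round(3),'resid',(th(p,np.array(M)[:,0])-np.array(M)[:,1]).round(1),'w',w(p,t)/57.3,'th now',th(p,t),'w at11.6',w(p,11.6)/57.3)
ts=t+.125*np.arange(1,n+1); T=th(p,ts); Y=[];yy=yaw
for q in T: yy=max(yy-10.5,q+180); Y.append(yy)
rowsp(np.array([x,y]),yaw,T,Y); print('theta',T[-1],'t',ts[-1])
E
python3 nxt.py 6.825 .6908 -.0028 155.38 5 6.775:-27.1
```

```text
fit [ 9.959 67.299  0.144] resid [0.1] w 1.05951330958296 th now -30.0128787768203 w at11.6 0.45267022530089057
-0.037 -0.06   -0.117
-0.064 -0.091   -0.225
-0.095 -0.118   -0.305
-0.128 -0.141   -0.384
-0.163 -0.159   -0.46
end cmd [0.6255999999999999, -0.0664] yaw 113.97999999999999
theta -66.04711232986139 t 7.45
```

arm_command --rows '[[[-0.037,-0.06,0],[0,0,-0.117],1],[[-0.064,-0.091,0],[0,0,-0.225],1],[[-0.095,-0.118,0],[0,0,-0.305],1],[[-0.128,-0.141,0],[0,0,-0.384],1],[[-0.163,-0.159,0],[0,0,-0.46],1]]'

```text
time: 7.45
position: [0.6249, -0.0666, 0.1493]
tool_rot: [-180.0, -0.1, 113.9]
force: [0.7, -0.3, 0.4]
grip_width: 0.0854
gripper_force: 0.0
```

```bash
python3 look.py scene
```

```text
7.45 [ 0.6249 -0.0666  0.1493] yaw 113.9 w 0.085 F [ 0.7 -0.3  0.4] tool r,ang 0.1299 -66.4 -41.0
scene glass 159.2 0.119 284 -> knob -66.3 24.7
scene glass 73.0 0.115 414 -> knob -152.5 -61.5
white 53 0.135 -66.1
```

```bash
python3 nxt.py 7.5 .6256 -.0664 113.98 6 6.775:-27.1 7.45:-65.6
```

```text
fit [ 9.912 67.122  0.148] resid [ 0.2 -0.1] w 0.9382876847528171 th now -68.3854695154426 w at11.6 0.43849427860668266
-0.048 -0.017   -0.1
-0.084 -0.024   -0.172
-0.12 -0.028   -0.243
-0.155 -0.027   -0.312
-0.189 -0.023   -0.38
-0.222 -0.015   -0.446
end cmd [0.5368, -0.0724] yaw 73.84
theta -106.18232453449858 t 8.25
```

arm_command --rows '[[[-0.048,-0.017,0],[0,0,-0.1],1],[[-0.084,-0.024,0],[0,0,-0.172],1],[[-0.12,-0.028,0],[0,0,-0.243],1],[[-0.155,-0.027,0],[0,0,-0.312],1],[[-0.189,-0.023,0],[0,0,-0.38],1],[[-0.222,-0.015,0],[0,0,-0.446],1]]'

```text
time: 8.25
position: [0.5365, -0.0722, 0.1497]
tool_rot: [-180.0, -0.0, 73.8]
force: [-0.2, 0.5, 0.8]
grip_width: 0.0854
gripper_force: 0.0
```

```bash
python3 look.py scene
```

```text
8.25 [ 0.5365 -0.0722  0.1497] yaw 73.8 w 0.085 F [-0.2  0.5  0.8] tool r,ang 0.13 -106.3 -4.0
scene glass 120.2 0.119 366 -> knob -105.3 -14.3
scene glass 30.9 0.11 462 -> knob 165.4 -103.6
```

```bash
python3 nxt.py 8.3 .5368 -.0724 73.84 6 6.775:-27.1 7.45:-65.6 8.25:-105
```

```text
fit [ 9.721 67.122  0.157] resid [ 0.2  0.2 -0.2] w 0.7968089069965757 th now -107.45929144810762 w at11.6 0.4093005140841533
-0.037 0.013   -0.077
-0.065 0.027   -0.138
-0.091 0.043   -0.198
-0.115 0.061   -0.256
-0.137 0.08   -0.313
-0.156 0.101   -0.369
end cmd [0.47440000000000004, -0.032] yaw 40.63
theta -139.36934053277398 t 9.05
```

arm_command --rows '[[[-0.037,0.013,0],[0,0,-0.077],1],[[-0.065,0.027,0],[0,0,-0.138],1],[[-0.091,0.043,0],[0,0,-0.198],1],[[-0.115,0.061,0],[0,0,-0.256],1],[[-0.137,0.08,0],[0,0,-0.313],1],[[-0.156,0.101,0],[0,0,-0.369],1]]'

```text
time: 9.05
position: [0.4745, -0.0318, 0.1499]
tool_rot: [-180.0, -0.0, 40.7]
force: [-0.1, 0.4, -0.5]
grip_width: 0.0854
gripper_force: 0.0
```

```bash
python3 look.py scene
```

```text
9.05 [ 0.4745 -0.0318  0.1499] yaw 40.7 w 0.085 F [-0.1  0.4 -0.5] tool r,ang 0.1297 -139.4 31.0
scene glass 82.9 0.117 351 -> knob -142.6 -51.6
scene glass -7.2 0.106 494 -> knob 127.3 -141.7
```

```bash
python3 nxt.py 9.1 .4744 -.032 40.63 6 6.775:-27.1 7.45:-65.6 8.25:-105 9.05:-141.7
```

```text
fit [ 9.858 66.604  0.144] resid [ 0.4  0.2 -0.9  0.5] w 0.7121409721953132 th now -143.29906977654213 w at11.6 0.4491868894430161
-0.03 0.041   -0.1
-0.044 0.065   -0.155
-0.055 0.09   -0.208
-0.064 0.115   -0.261
-0.071 0.141   -0.312
-0.075 0.166   -0.362
end cmd [0.4444, 0.0344] yaw 8.050000000000004
theta -171.95704939357435 t 9.85
```

arm_command --rows '[[[-0.03,0.041,0],[0,0,-0.1],1],[[-0.044,0.065,0],[0,0,-0.155],1],[[-0.055,0.09,0],[0,0,-0.208],1],[[-0.064,0.115,0],[0,0,-0.261],1],[[-0.071,0.141,0],[0,0,-0.312],1],[[-0.075,0.166,0],[0,0,-0.362],1]]'

```text
time: 9.85
position: [0.4448, 0.0345, 0.1501]
tool_rot: [-180.0, 0.0, 8.2]
force: [0.3, -0.3, -0.3]
grip_width: 0.0854
gripper_force: 0.0
```

```bash
python3 look.py scene; python3 look.py top
```

```text
9.85 [0.4448 0.0345 0.1501] yaw 8.2 w 0.085 F [ 0.3 -0.3 -0.3] tool r,ang 0.1295 -172.0 71.0
scene glass 53.1 0.114 412 -> knob -172.4 -81.4
scene glass -41.6 0.106 465 -> knob 92.9 -176.1
white 16 0.117 -174.3
9.9 [0.4445 0.0354 0.15  ] yaw 8.1 w 0.085 F [-0.7  1.4 -1.2] tool r,ang 0.1296 -172.4 71.0
top glass -41.1 0.115 294 -> knob 93.4 -175.6
top glass 48.5 0.12 305 -> knob -177.0 -86.0
white 742 0.121 -172.9
```

```bash
python3 nxt.py 9.95 .4444 .0344 8.05 6 6.775:-27.1 7.45:-65.6 8.25:-105 9.05:-141.7 9.85:-174 9.9:-176.3
```

```text
fit [ 9.761 65.773  0.132] resid [ 0.6  0.5 -1.1 -0.5  0.1  0.5] w 0.6378195157277908 th now -177.59551876123905 w at11.6 0.48187752427423647
-0.003 0.057   -0.113
-0.001 0.082   -0.162
0.002 0.107   -0.21
0.008 0.13   -0.258
0.015 0.153   -0.304
0.023 0.174   -0.349
end cmd [0.4536, 0.104] yaw -23.359999999999996
theta -203.36622231955332 t 10.7
```

arm_command --rows '[[[-0.003,0.057,0],[0,0,-0.113],1],[[-0.001,0.082,0],[0,0,-0.162],1],[[0.002,0.107,0],[0,0,-0.21],1],[[0.008,0.13,0],[0,0,-0.258],1],[[0.015,0.153,0],[0,0,-0.304],1],[[0.023,0.174,0],[0,0,-0.349],1]]'

```text
time: 10.7
position: [0.4542, 0.1036, 0.1501]
tool_rot: [180.0, -0.0, -23.2]
force: [-0.1, -0.8, -0.5]
grip_width: 0.0857
gripper_force: 0.0
```

```bash
python3 look.py scene
```

```text
10.7 [0.4542 0.1036 0.1501] yaw -23.2 w 0.086 F [-0.1 -0.8 -0.5] tool r,ang 0.1293 156.7 111.0
scene glass -71.4 0.108 404 -> knob 63.1 154.1
scene glass 23.9 0.11 452 -> knob 158.4 -110.6
white 48 0.125 153.5
```

```bash
python3 nxt.py 10.75 .4536 .104 -23.36 6 6.775:-27.1 7.45:-65.6 8.25:-105 9.05:-141.7 9.85:-174 9.9:-176.3 10.7:-205
```

```text
fit [ 9.551 65.173  0.126] resid [ 0.7  0.7 -0.9 -0.5 -0.4  0.1  0.7] w 0.570093817321675 th now -205.98847654222655 w at11.6 0.4957400205440134
0.017 0.034   -0.074
0.029 0.053   -0.118
0.042 0.071   -0.161
0.056 0.087   -0.204
0.07 0.103   -0.245
0.085 0.117   -0.285
end cmd [0.48760000000000003, 0.1508] yaw -49.01
theta -229.04805296720704 t 11.5
```

arm_command --rows '[[[0.017,0.034,0],[0,0,-0.074],1],[[0.029,0.053,0],[0,0,-0.118],1],[[0.042,0.071,0],[0,0,-0.161],1],[[0.056,0.087,0],[0,0,-0.204],1],[[0.07,0.103,0],[0,0,-0.245],1],[[0.085,0.117,0],[0,0,-0.285],1]]'

```text
time: 11.5
position: [0.4882, 0.1502, 0.15]
tool_rot: [180.0, -0.0, -48.9]
force: [0.1, 0.1, 0.9]
grip_width: 0.0852
gripper_force: 0.0
```

```bash
python3 look.py scene
```

```text
11.5 [0.4882 0.1502 0.15  ] yaw -48.9 w 0.085 F [0.1 0.1 0.9] tool r,ang 0.1294 131.0 142.0
scene glass -94.5 0.107 345 -> knob 40.0 131.0
scene glass -0.8 0.106 519 -> knob 133.7 -135.3
white 56 0.127 129.2
```

```bash
python3 nxt.py 11.55 .4876 .1508 -49.01 10 6.775:-27.1 7.45:-65.6 8.25:-105 9.05:-141.7 9.85:-174 9.9:-176.3 10.7:-205 11.5:-229.7
```

```text
fit [ 9.448 64.943  0.125] resid [ 0.7  0.7 -0.8 -0.5 -0.4 -0.   0.4  0.2] w 0.5041145375263576 th now -230.90989195164946 w at11.6 0.49999022187136466
0.025 0.019   -0.061
0.041 0.03   -0.1
0.058 0.04   -0.138
0.075 0.048   -0.175
0.092 0.056   -0.212
0.109 0.062   -0.247
0.126 0.067   -0.283
0.143 0.072   -0.317
0.16 0.075   -0.35
0.177 0.077   -0.383
end cmd [0.5584, 0.18159999999999998] yaw -83.47999999999999
theta -263.4993643966752 t 12.8
```

arm_command --rows '[[[0.025,0.019,0],[0,0,0],1],[[0.041,0.03,0],[0,0,0],1],[[0.058,0.04,0],[0,0,0],1],[[0.075,0.048,0],[0,0,0],1],[[0.092,0.056,0],[0,0,0],1],[[0.109,0.062,0],[0,0,0],0],[[0.126,0.067,0],[0,0,0],0],[[0.143,0.072,0],[0,0,0],0]]'

```text
time: 12.55
position: [0.5457, 0.1796, 0.1502]
tool_rot: [-179.9, 0.0, -49.0]
force: [3.1, 9.7, 2.2]
grip_width: 0.0322
gripper_force: 3.3
```

```bash
python3 - <<'E'
from h import *
from plan import *
import plan
o=get_obs();p=o['position'][:2]-plan.C
print(o['time'],o['position'],o['tool_rot'],o['grip_width'],o['gripper_force'],o['force'],o['moment'],o['qpos'].round(1),np.degrees(np.arctan2(p[1],p[0])),np.hypot(*p))
p0=np.array([.4876,.1508])+.4*np.array([.143,.072]);q=p0-plan.C
t0=np.degrees(np.arctan2(q[1],q[0]));c=np.cumsum([3,3,2.6,2,1.3,.6,0,0]);print(t0);rowsp(p0,0,t0-c,-c)
E
```

```text
12.55 [0.54565683 0.17955267 0.1502439 ] [-1.79932335e+02  3.46518431e-03 -4.90349793e+01] 0.03220153552441758 3.285801847523544 [3.06432221 9.71400317 2.18003903] [ 1.34017695 -0.28148983  0.0939574 ] [  6.1  13.2  96.3   0.   70.5 145.2] 102.145451607785 0.12996165151484315
102.50971389014224
0.017 0.003   -0.033
0.034 0.005   -0.067
0.048 0.006   -0.096
0.06 0.007   -0.118
0.067 0.007   -0.132
0.07 0.007   -0.139
0.07 0.007   -0.139
0.07 0.007   -0.139
end cmd [0.5728, 0.18239999999999998] yaw -12.510000000000002
```

arm_command --rows '[[[0.017,0.003,0],[0,0,-0.033],0],[[0.034,0.005,0],[0,0,-0.067],0],[[0.048,0.006,0],[0,0,-0.096],0],[[0.06,0.007,0],[0,0,-0.118],0],[[0.067,0.007,0],[0,0,-0.132],0],[[0.07,0.007,0],[0,0,-0.139],0],[[0.07,0.007,0],[0,0,-0.139],0],[[0.07,0.007,0],[0,0,-0.139],0]]'

```text
time: 13.55
position: [0.5735, 0.1831, 0.1506]
tool_rot: [-179.9, 0.1, -61.5]
force: [1.7, 6.1, 1.4]
grip_width: 0.0277
gripper_force: 59.2
```

arm_command --rows '[[[0,0,0],[0,0,0],0],[[0,0,0],[0,0,0],0],[[0,0,0],[0,0,0],0],[[0,0,0],[0,0,0],0]]'

```text
time: 14.05
position: [0.5735, 0.1831, 0.1507]
tool_rot: [-179.9, 0.1, -61.5]
force: [2.1, 5.1, 1.4]
grip_width: 0.0278
gripper_force: 59.2
```

```bash
python3 look.py scene
```

```text
14.05 [0.5735 0.1831 0.1507] yaw -61.5 w 0.028 F [2.1 5.1 1.4] tool r,ang 0.1306 89.8 158.0
scene glass -132.7 0.107 292 -> knob 1.8 92.8
scene glass -41.2 0.107 481 -> knob 93.3 -175.7
white 47 0.125 90.1
```

arm_command --rows '[[[0.001,0.001,0],[0,0,0],0],[[0.002,0.002,0],[0,0,0],0],[[0.002,0.002,0],[0,0,0],0],[[0.002,0.002,0],[0,0,0],1],[[0.002,0.002,0],[0,0,0],1],[[0.002,0.002,0],[0,0,0],1],[[0.002,0.002,0],[0,0,0],1],[[0.002,0.002,0],[0,0,0],1]]'

```text
time: 15.1
position: [0.5737, 0.1826, 0.1501]
tool_rot: [180.0, -0.0, -61.5]
force: [-0.3, 0.0, -0.9]
grip_width: 0.0853
gripper_force: 0.0
```

```bash
python3 look.py scene
```

```text
15.1 [0.5737 0.1826 0.1501] yaw -61.5 w 0.085 F [-0.3  0.  -0.9] tool r,ang 0.1301 89.7 158.0
scene glass -129.7 0.106 294 -> knob 4.8 95.8
scene glass -39.0 0.107 501 -> knob 95.5 -173.5
white 46 0.124 91.2
```

arm_command --rows '[[[0,0,0.03],[0,0,0],1],[[0,0,0.09],[0,0,0],1],[[0,0,0.17],[0,0,0],1],[[0,0,0.25],[0,0,0],1],[[0,0,0.32],[0,0,0],1],[[0,0,0.35],[0,0,0],1],[[0,0,0.35],[0,0,0],1],[[0,0,0.35],[0,0,0],1]]'

```text
time: 16.15
position: [0.5731, 0.1827, 0.2886]
tool_rot: [179.9, 0.1, -61.5]
force: [1.1, -0.1, -0.5]
grip_width: 0.0855
gripper_force: 0.0
```

```bash
python3 look.py scene
```

```text
16.15 [0.5731 0.1827 0.2886] yaw -61.5 w 0.085 F [ 1.1 -0.1 -0.5] tool r,ang 0.1302 90.0 158.0
scene glass -125.4 0.104 285 -> knob 9.1 100.1
scene glass -36.2 0.107 511 -> knob 98.3 -170.7
white 85 0.132 97.0
```

arm_command --rows '[[[0,0,0],[0,0,0],1],[[0,0,0],[0,0,0],1],[[0,0,0],[0,0,0],1],[[0,0,0],[0,0,0],1],[[0,0,0],[0,0,0],1],[[0,0,0],[0,0,0],1],[[0,0,0],[0,0,0],1],[[0,0,0],[0,0,0],1]]'

```text
time: 17.2
position: [0.5737, 0.1827, 0.2901]
tool_rot: [-180.0, -0.0, -61.5]
force: [-0.1, 0.4, 0.4]
grip_width: 0.0856
gripper_force: 0.0
```

```bash
python3 look.py scene; ls pics|tail -3; cp pics/t17*.png pics/end.png
```

```text
17.2 [0.5737 0.1827 0.2901] yaw -61.5 w 0.086 F [-0.1  0.4  0.4] tool r,ang 0.1302 89.7 158.0
scene glass -125.3 0.105 283 -> knob 9.2 100.2
scene glass -35.1 0.106 508 -> knob 99.4 -169.6
white 90 0.131 97.9
t9.90.png
top0.png
topc.png
```

View pics/end.png

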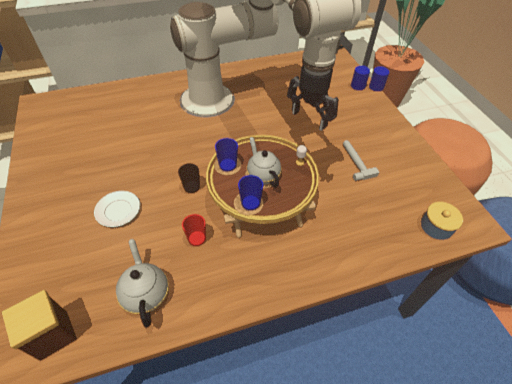

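The fingers are clear of the knob at (301,153), and the teapot and both glasses are upright on their mats. The release gave the tray a slow drift that has almost died out, so I'll wait a moment and check it again.

arm_command --rows '[[[0,0,0],[0,0,0],1],[[0,0,0],[0,0,0],1],[[0,0,0],[0,0,0],1],[[0,0,0],[0,0,0],1],[[0,0,0],[0,0,0],1],[[0,0,0],[0,0,0],1],[[0,0,0],[0,0,0],1],[[0,0,0],[0,0,0],1]]'

```text
time: 18.25
position: [0.5737, 0.1827, 0.2901]
tool_rot: [-180.0, -0.0, -61.5]
force: [0.6, 0.1, 0.8]
grip_width: 0.0855
gripper_force: 0.0
```

```bash
python3 look.py scene; python3 -c "
from plant import *
print(sign_off())"
```

```text
18.25 [0.5737 0.1827 0.2901] yaw -61.5 w 0.085 F [0.6 0.1 0.8] tool r,ang 0.1302 89.7 158.0
scene glass -125.7 0.107 301 -> knob 8.8 99.8
scene glass -35.0 0.106 519 -> knob 99.5 -169.5
white 88 0.131 97.9
the job is handed in; nothing more can be done
None
```

I spun the tray up to about 1.2 rad/s, followed the knob with open fingers for about six seconds, then caught it at about 0.45 rad/s and stopped it. I let go and handed the job in at about 18 s. The release nudged the tray about 8°, but it was standing still by hand-in, with the teapot and both glasses upright on their mats; no verdict came back.

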